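# Snap the lunch-stack lid shut and prove it with a pull

### The job

The lid on top of the three stacked steel containers has come up. Press it down gently by its black knob (never harder than about 25 newtons) until it snaps fully home, then hold the knob and pull straight up with a smoothly rising force, no jerk, to about 12 newtons, keep that pull for a second to prove the snap holds, and never pull beyond 15. Ease off smoothly, let go with the lid still fully shut, and leave the other things on the shelf where they are.

Things in the scene. Friction and masses are not known exactly. Their poses are not given: they have to be found in the camera images.
- stack: Three round steel containers, each 109 mm across and 55 mm high, locked in a dark strap carrier (foot plate 130 by 150 mm) screwed to the shelf: it cannot move. Origin: centre of the foot plate's underside, z up along the containers' axis. A blue seal under the top rim shows while the lid is up.
- lid_top (a point): Centre of the steel lid's upper face (lid 115 mm across, captive, slides only up and down). 170 mm above the stack's origin when fully home on its hard stop; starts 3.7 to 6.7 mm higher. Pressing takes 12 to 15 N, falls to about 6 N (the snap) near the stop, then rises steeply; the lid stays where it is left. Once home it holds pulls of up to about 18 N, then comes up.
- knob: Black upright cylindrical knob in the lid's middle, 26 mm across, straight-sided, from 3 to 37 mm above its origin (grip about 25 mm above it); origin on the axis, at the lid's upper face while relaxed, z up. Its stiff rubber foot gives about 1 mm per 25 N of pull (up) or press (down): too little to judge the force from measured positions.
- cup: Loose blue plastic cup, 76 mm across the rim, 95 mm high; origin at the centre of its underside.
- ramekin: Loose clear glass ramekin, 84 mm across, 45 mm high, standing close to the stack; origin at the centre of its underside.
- jar: Loose amber glass jar with red cap, 68 mm across, 100 mm high; origin at the centre of its underside.
- spare: Loose single steel container with its own shut lid without a knob, 115 mm across, 61 mm high; origin at the centre of its underside.
- spatula: Loose wooden spatula, 280 mm long, lying flat along its x axis at the far side; origin under its middle.
- dish: Loose white saucer, 90 mm across, 20 mm high; origin at the centre of its underside.
Things that resemble listed ones, but are neither listed nor needed, are in the scene too. Several things have the shape of the cup; the one meant has the colours described above. What is shaped like the stack but turquoise is not meant.

How it is judged (in metres and radians):
On the way, in this order (a step that is already met when the one before it is completed fails the run):
1. the lid is pressed fully home (within 1 mm of its stop) (z of lid_top in the frame of stack below 0.171 m), for 0.2 s.
2. the shut lid is under a steady upward pull of 9 to 15.5 N (knob 0.36 to 0.62 mm up on its rubber foot) for 0.6 s, lid still home (z of knob in the frame of lid_top between 0.00036 and 0.00062 m and z of lid_top in the frame of stack below 0.171 m), for 0.6 s.
At the end, for the whole second after the job is handed in: The lid is fully home (within 1 mm), its knob let go and relaxed (within 0.1 mm), and the loose things at rest (z of lid_top in the frame of stack below 0.171 m and z of knob in the frame of lid_top between -0.0001 and 0.0001 m and contact force between the fingers and knob below 0.1 N and linear speed of each of cup, ramekin, jar, spare, spatula, dish below 0.02 m/s); the robot touches nothing.
It fails at once if the knob is pulled up with more than 16.5 N (0.66 mm on its rubber foot) (z of knob in the frame of lid_top above 0.00066 m).
It fails at once if the knob is pressed down with more than 30 N (1.2 mm on its rubber foot) (z of knob in the frame of lid_top below -0.0012 m).
It fails at once if the pull is jerked or snatched off: the knob moves faster than 10 mm/s while it is pulled up with over 4 N (z of knob in the frame of lid_top above 0.00015 m and linear speed of knob above 0.01 m/s).
It fails at once if one of the loose things (cup, ramekin, jar, spare container, spatula, saucer) is moved more than 20 mm (distance of any of cup, ramekin, jar, spare, spatula, dish from where it was at the start of the episode above 0.02 m).
It also fails if it takes over 67 s, if anything falls off the work surface, if the arm or the gripper's body presses on something with over 40 N, if the wrist force passes 120 N, or if a joint passes its speed limit or range.

### The arm

A 7-joint arm with a two-finger parallel gripper is mounted at the origin on the work surface. World frame = base frame: x ahead of the robot, y to its left, z up, the work surface at z = 0. Lengths are in mm, angles in rad, forces in N, time in s.
With the tool pointing down it reaches from about 400 to 875 mm from the base axis. Payload 4.4 kg.
Tool frame: the origin (TCP) lies at the very end of the fingers, on their centre line; the grasp point (between the pads) lies 19 mm behind it; z points along the fingers, y is the direction in which the jaws open and shut (so a half turn about z gives the same grasp; the last joint's range is limited). The gripper opens to 85 mm and grips with 20 to 120 N. Pads are 22 mm wide; open, the fingers measure 114 mm over their backs; the gripper's body (76 mm by 85 mm) begins 54 mm behind the grasp point. The pads swing forward as they close: fully open they stand 13 mm farther back than shut.
Start: joints at [1.24, 0.628, 0.038, 1.517, -0.027, 0.996, -0.02], TCP at [170.143, -627.351, 231.313] pointing down, gripper open.
Joint ranges: [-3.06, 3.06], [-0.37, 2.12], [-1.25, 1.32], [0.18, 2.47], [-1.1, 4.24], [0.23, 1.98], [-2.94, 2.94]. Speed limits (rad/s): [2.57, 2.57, 3.14, 3.14, 3.14, 3.14, 3.14].

### API

Orientations are given as [roll, pitch, yaw] about the fixed x, y, z axes, in that order (R = Rz(yaw) Ry(pitch) Rx(roll)).
In Python, from cell import ctrl gives the robot as it stands. The module is installed in compiled form; this text tells all that it offers.
- The arm moves only by the shell command python3 -m jog 'ROWS'. ROWS is text: rows parted by semicolons, each of 7 numbers parted by spaces: the shift along the tool's x, y, z in mm, then the turn, a rotation vector about the tool's x, y, z in degrees, then the opening, from -1 (shut) to 1 (fully open). In form: x y z wx wy wz claw; .... A call has 1 to 8 rows; each row is the pose to reach, as a shift and turn from the pose commanded when the call began, along the tool's axes at that moment; what a row does not reach only later rows make up. A row lasts 1/8 s, in which the tool goes at most 62.5 mm and 10.7 degrees, less where a joint would pass 70% of its speed; a pose out of reach is approached as far as the arm can. A call with a gripper value outside its range is refused whole. The fingers move at their own pace and stop on an object; the grip force is fixed at half the most. Time passes only in rows, so rows that repeat a pose let the fingers close. It gives the time, the measured TCP pose, the force and the opening at its end, in the units of the state.
- ctrl.read_state(): the state, without advancing time (a new reading comes with each control period).
- ctrl.get_image(name): name is "side" or "top"; returns a dict with "image" (480x640x3 uint8, red, green, blue), "z_map" (480x640 float32, mm along the optical axis (not along the pixel's ray), 0 where there is no reading), "vertical_fov" (degrees; the focal length in pixels is half the picture's height over the tangent of half this angle, whatever the lens; pixels are square), "cx", "cy" (the principal point, pixels), "extrinsics" (4x4, takes a point from world to camera coordinates). Camera axes: x right, y down, z forward; pixel columns grow to the right and rows downward; lengths in mm; the calibration is good to about 2 mm. A picture is of the moment at which its call begins.
- ctrl.finish_job(): hands the job in, once; it reports no verdict.
The state is a dict: "clock": time; "qpos": joint angles; "qd": joint speeds; "tau": joint torques, N m; "eef_pos": TCP position; "tool_rot": TCP orientation; "force": force on the tool from outside, world axes, zero at the start; "torque": the same for the moment, N m; "width": finger opening in mm.
Only numpy, scipy, OpenCV 4.12 (cv2) and the standard library are available. Lean on these libraries where they do the work, as an engineer would, in place of code of your own. Each camera call takes 0.05 s, during which the arm holds its last target.

## Working session

There is one attempt and no reset: what is moved stays moved. The work goes in short steps, Python scripts to look and compute and a shell command to move; the robot and the scene stay as the last step left them, time stands still between calls to the robot, and variables do not carry over. Pictures are saved under pics/ and viewed, and the job is handed in when it is done.

```bash
mkdir -p pics
cat > h.py <<'E'
import numpy as np, cv2
from cell import ctrl
def grab(n,tag):
    d=ctrl.get_image(n)
    cv2.imwrite(f'pics/{n}_{tag}.png',d['image'][:,:,::-1])
    np.savez(f'pics/{n}_{tag}.npz',**d)
    return d
def f_of(d): return 240/np.tan(np.radians(d['vertical_fov'])/2)
def ray(d,u,v):
    E=np.array(d['extrinsics']);R=E[:3,:3];t=E[:3,3]
    f=f_of(d);r=R.T@np.array([(u-d['cx'])/f,(v-d['cy'])/f,1.]);c=-R.T@t
    return c,r
def onplane(d,u,v,z):
    c,r=ray(d,u,v);return c+r*(z-c[2])/r[2]
def pts(d):
    E=np.array(d['extrinsics']);R=E[:3,:3];t=E[:3,3];f=f_of(d)
    v,u=np.mgrid[:480,:640];Z=d['z_map']
    P=np.stack([(u-d['cx'])/f*Z,(v-d['cy'])/f*Z,Z],-1)
    return (P-t)@R
def proj(d,p):
    E=np.array(d['extrinsics']);q=E[:3,:3]@p+E[:3,3];f=f_of(d)
    return q[0]/q[2]*f+d['cx'],q[1]/q[2]*f+d['cy']
E
python3 - <<'E'
from h import *
np.set_printoptions(suppress=True,precision=3)
for n in('side','top'):
    d=grab(n,'a');print(n,d['vertical_fov'],d['cx'],d['cy'],np.array(d['extrinsics']))
s=ctrl.read_state()
for k in s:print(k,s[k])
E
```

```text
side 47.278292737799426 320.8973019775862 233.31867878624772 [[  -0.73    -0.683    0.017  290.012]
 [  -0.47     0.484   -0.738  329.618]
 [   0.495   -0.547   -0.675 1114.443]
 [   0.       0.       0.       1.   ]]
top 52.95175953247662 324.4826126481987 238.41672789467947 [[   0.015   -1.      -0.002  -50.553]
 [  -0.999   -0.015   -0.05   471.6  ]
 [   0.05     0.003   -0.999 1137.46 ]
 [   0.       0.       0.       1.   ]]
clock 0.1
qpos [ 1.24   0.629  0.038  1.518 -0.027  0.996 -0.02 ]
qd [-0.    -0.003 -0.001 -0.002 -0.001 -0.001 -0.001]
tau [  0.004 -56.454   1.231 -19.398   0.011   0.005   0.   ]
eef_pos [ 169.988 -626.79   230.471]
tool_rot [-3.14   0.     0.265]
force [ 1.07  -0.587 -0.411]
torque [ 0.006 -0.049  0.024]
width 85.25518922876033
```

View pics/side_a.png

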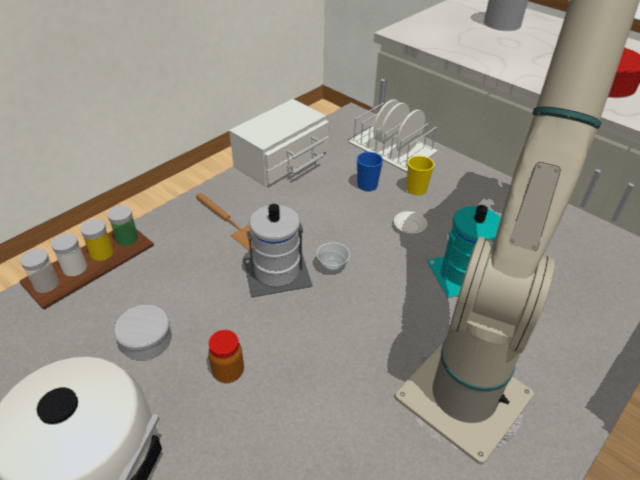

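View pics/top_a.png

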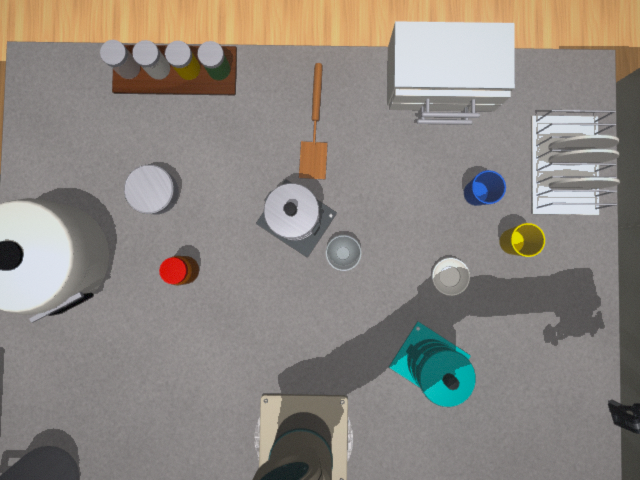

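The side view shows the steel stack with its black knob at about (274,212) and the ramekin right of it at (333,257). The top view shows the knob at (290,208), the ramekin at (343,252) and the spatula blade at (313,160). The turquoise decoy is at (440,375). Next I measure the knob axis and the heights.

```bash
python3 - <<'E'
from h import *
np.set_printoptions(suppress=True,precision=1)
for n,(u0,u1,v0,v1) in(('side',(262,288,200,224)),('top',(278,303,196,222))):
    d=dict(np.load(f'pics/{n}_a.npz'));P=pts(d)
    g=d['image'].max(-1)<60
    m=np.zeros((480,640),bool);m[v0:v1,u0:u1]=g[v0:v1,u0:u1]
    q=P[m];v,u=np.nonzero(m)
    print(n,m.sum(),u.mean(),v.mean(),u.min(),u.max(),v.min(),v.max(),np.median(q,0),q.min(0),q.max(0))
    t=m&(P[...,2]>np.percentile(q[:,2],90)-4); v,u=np.nonzero(t)
    print(' topface',t.sum(),P[t].mean(0),'px',u.mean(),v.mean())
    # lid face
    r=(P[...,2]>166)&(P[...,2]<184)&(np.hypot(P[...,0]-np.median(q[:,0]),P[...,1]-np.median(q[:,1]))<62)&~g
    L=P[r];print(' lid',r.sum(),np.median(L,0),(L.min(0)+L.max(0))/2,L.max(0)-L.min(0))
    v,u=np.nonzero(r);(c,ax,an)=cv2.fitEllipse(cv2.convexHull(np.stack([u,v],1).astype(np.int32)));print(c,ax,onplane(d,*c,174))
a=dict(np.load('pics/side_a.npz'));b=dict(np.load('pics/top_a.npz'))
# ramekin etc in top
P=pts(b)
for nm,u,v in(('ramekin',343,252),('spatula',313,160),('cup',487,187),('table',230,300),('lidL',272,210),('lidR',310,210)):print(nm,P[v,u])
E
python3 - <<'E'
import cv2
for n,(x,y,w) in(('side',(220,180,140)),('top',(235,160,140))):
    i=cv2.imread(f'pics/{n}_a.png')[y:y+int(w*.8),x:x+w];cv2.imwrite(f'pics/{n}_crop.png',cv2.resize(i,None,fx=5,fy=5,interpolation=cv2.INTER_CUBIC))
E
```

```text
side 159 273.55974842767296 212.44025157232704 269 278 204 221 [514.1  32.5 204.1] [-185.    17.9  179. ] [531.6 647.9 990.3]
 topface 64 [508.1  38.7 223.8] px 273.3125 207.703125
 lid 1216 [509.4  39.5 174. ] [518.8  30.4 174. ] [112.1 114.7  15.9]
(273.5381164550781, 222.41331481933594) (35.26352310180664, 50.81476974487305) [515.2  34.1 174. ]
top 60 289.95 207.25 285 295 203 214 [523.3  25.  213.1] [509.3  14.7 202.9] [531.3  34.9 217. ]
 topface 52 [523.6  25.4 213.5] px 289.71153846153845 206.78846153846155
 lid 2260 [519.2  24.7 175.2] [521.2  25.9 173.6] [114.  111.6  14.8]
(291.029052734375, 210.4449462890625) (55.18162536621094, 55.34650802612305) [520.7  25.6 174. ]
ramekin [440.7 -88.2   7.5]
spatula [661.7 -12.9   6.8]
cup [ 601.3 -430.7   12.4]
table [322.2 179.8   4.1]
lidL [520.8  64.5 175.7]
lidR [522.  -13.4 175.9]
```

View pics/side_crop.png

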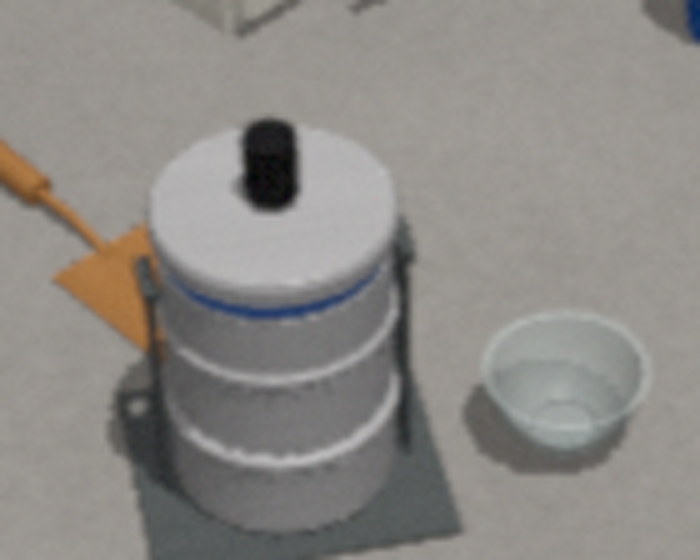

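View pics/top_crop.png

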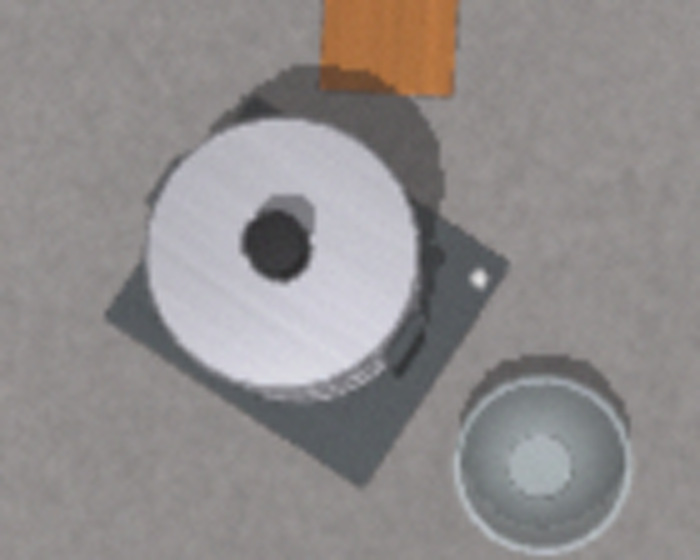

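```bash
cat >> h.py <<'E'
def tri(d1,p1,d2,p2):
    c1,r1=ray(d1,*p1);c2,r2=ray(d2,*p2)
    r1/=np.linalg.norm(r1);r2/=np.linalg.norm(r2)
    k=np.linalg.lstsq(np.stack([r1,-r2],1),c2-c1,rcond=None)[0]
    a=c1+k[0]*r1;b=c2+k[1]*r2
    return (a+b)/2,np.linalg.norm(a-b)
E
python3 - <<'E'
from h import *
np.set_printoptions(suppress=True,precision=1)
a=dict(np.load('pics/side_a.npz'));b=dict(np.load('pics/top_a.npz'))
print('knobtop',tri(a,(273.6,205.2),b,(289.9,208.7)))
print('side knobtop on z214',onplane(a,273.6,205.2,214),'top',onplane(b,289.9,208.7,214))
print('knob base side',onplane(a,273.7,219.5,177),' (front edge)')
# other common points: ramekin rim centre, red cap, lid spare
print('ramekin rim z45', onplane(a,333,252,45),onplane(b,343.2,252.5,45))
def cen(d,lo,hi,roi):
    u0,v0,u1,v1=roi;h=cv2.cvtColor(d['image'],cv2.COLOR_RGB2HSV)[v0:v1,u0:u1]
    m=cv2.inRange(h,lo,hi);ys,xs=np.nonzero(m);return xs.mean()+u0,ys.mean()+v0,len(xs)
for nm,d,roi in(('side',a,(200,320,250,356)),('top',b,(150,250,195,290))):
    c=cen(d,(0,200,180),(4,255,255),roi);print(nm,'cap',c,onplane(d,c[0],c[1],100))
for nm,z in(('side',a),('top',b)):
    P=pts(z)
    print(nm,[P[v,u] for v,u in (((212,255),(215,290),(228,274)) if nm=='side' else ((200,275),(205,310),(228,292)))])
E
```

```text
knobtop (array([520.3,  25.4, 215.9]), np.float64(1.895393247231179))
side knobtop on z214 [522.9  24.4 214. ] top [519.8  24.9 214. ]
knob base side [519.6  29.3 177. ]  (front edge)
ramekin rim z45 [440.6 -89.1  45. ] [438.7 -87.3  45. ]
side cap (np.float64(223.01577909270216), np.float64(341.6094674556213), 507) [390.7 291.9 100. ]
top cap (np.float64(172.35057471264366), np.float64(270.2681992337165), 522) [392.9 289.2 100. ]
side [array([572. ,  38.9, 174. ]), array([505.8,  -8.6, 175.3]), array([498.6,  48.1, 176.5])]
top [array([541.6,  58.8, 175.3]), array([532.1, -13.3, 177.5]), array([484.4,  22.8, 176. ])]
```

```bash
python3 -m jog '0 0 -60 0 0 0 1; 53 -27 -60 0 0 0 1; 106 -53 -60 0 0 0 1; 159 -80 -60 0 0 0 1; 212 -106 -60 0 0 0 1; 265 -133 -60 0 0 0 1; 318 -159 -60 0 0 0 1; 372 -186 -60 0 0 0 1'
python3 - <<'E'
from h import *
s=ctrl.read_state();print(s)
from scipy.spatial.transform import Rotation as Ro
R=Ro.from_euler('xyz',s['tool_rot']).as_matrix()
print(R.T@(np.array([521,25,240])-s['eef_pos']))
E
```

```text
clock: 1.1
eef_pos: [481.5, -349.1, 291.0]
tool_rot: [-3.141, 0.0, 0.264]
force: [0.4, -1.0, 0.1]
width: 85.6
{'clock': 1.1, 'qpos': array([ 5.81490945e-01,  4.88010225e-01, -2.22056256e-03,  1.60039248e+00,
        1.46767023e-03,  1.05364968e+00, -7.27573691e-01]), 'qd': array([-0.76331464,  0.12594589, -0.05620937, -0.22848407,  0.03334183,
        0.09336876, -0.82281419]), 'tau': array([  3.30830947, -51.38836741,   0.27256446, -18.73584867,
        -0.09235377,   0.1367972 ,   0.86722422]), 'eef_pos': array([ 481.46722431, -349.1196679 ,  291.04316547]), 'tool_rot': array([-3.14140611e+00,  4.79816530e-04,  2.64419237e-01]), 'force': array([ 0.35841269, -0.95652733,  0.12839849]), 'torque': array([ 0.00345393, -0.04814792, -0.01793493]), 'width': 85.57394439921305}
[ 135.95896947 -350.77557492   51.04337047]
```

```bash
python3 -m jog '19 -50 0 0 0 0 1; 38 -100 0 0 0 0 1; 58 -150 0 0 0 0 1; 77 -200 0 0 0 0 1; 97 -250 0 0 0 0 1; 116 -300 10 0 0 0 1; 136 -351 30 0 0 0 1; 136 -351 40 0 0 0 1'
python3 -m jog '0 0 0 0 0 0 1; 0 0 0 0 0 0 1'
python3 - <<'E'
from h import *
np.set_printoptions(suppress=True,precision=2)
d=grab('side','b');e=grab('top','b')
s=ctrl.read_state();print(s['clock'],s['eef_pos'],s['tool_rot'],s['force'],s['torque'],s['qpos'])
i=d['image'][120:280,190:370,::-1];cv2.imwrite('pics/side_b_crop.png',cv2.resize(i,None,fx=4,fy=4,interpolation=cv2.INTER_CUBIC))
E
```

```text
clock: 2.1
eef_pos: [519.3, 29.7, 250.2]
tool_rot: [-3.138, 0.001, 0.274]
force: [-0.3, -1.3, -0.1]
width: 85.5
clock: 2.35
eef_pos: [520.1, 22.1, 251.6]
tool_rot: [3.141, -0.0, 0.262]
force: [-0.5, 0.3, 0.5]
width: 85.6
2.45 [520.22  22.39 251.87] [ 3.14 -0.    0.26] [0.9  0.18 0.14] [ 0.01 -0.04 -0.02] [-0.04  0.42 -0.08  1.85  0.04  0.87 -1.45]
```

View pics/side_b_crop.png

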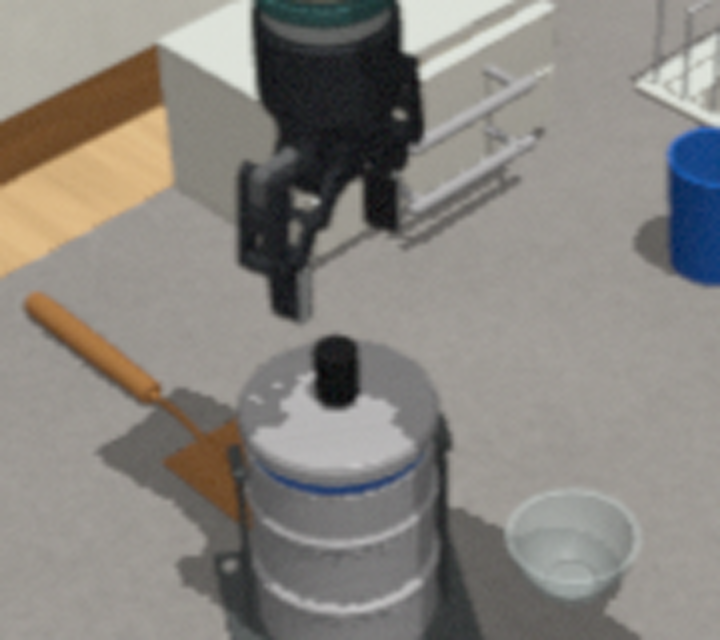

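The gripper stands centred above the knob (crop (335,360)), with the blue seal visible, so the lid is still up. Now I go down around the knob.

```bash
python3 -m jog '1.4 -2.3 20 0 0 0 1; 1.4 -2.3 40 0 0 0 1; 1.4 -2.3 60 0 0 0 1; 1.4 -2.3 69 0 0 0 1; 1.4 -2.3 69 0 0 0 1; 1.4 -2.3 69 0 0 0 1'
python3 - <<'E'
from h import *
np.set_printoptions(suppress=True,precision=2)
d=grab('side','c');e=grab('top','c')
for k in range(1):
    s=ctrl.read_state();print(s['clock'],s['eef_pos'],s['tool_rot'],s['force'],s['torque'],s['width'])
i=d['image'][120:280,190:370,::-1];cv2.imwrite('pics/side_c_crop.png',cv2.resize(i,None,fx=4,fy=4,interpolation=cv2.INTER_CUBIC))
E
```

```text
clock: 3.2
eef_pos: [521.3, 26.3, 183.1]
tool_rot: [3.141, -0.002, 0.264]
force: [-0.4, -0.3, 0.8]
width: 85.3
3.3 [521.23  26.44 183.08] [ 3.14 -0.    0.26] [-0.41 -0.75  0.18] [0.05 0.01 0.03] 85.46611208768739
```

View pics/side_c_crop.png

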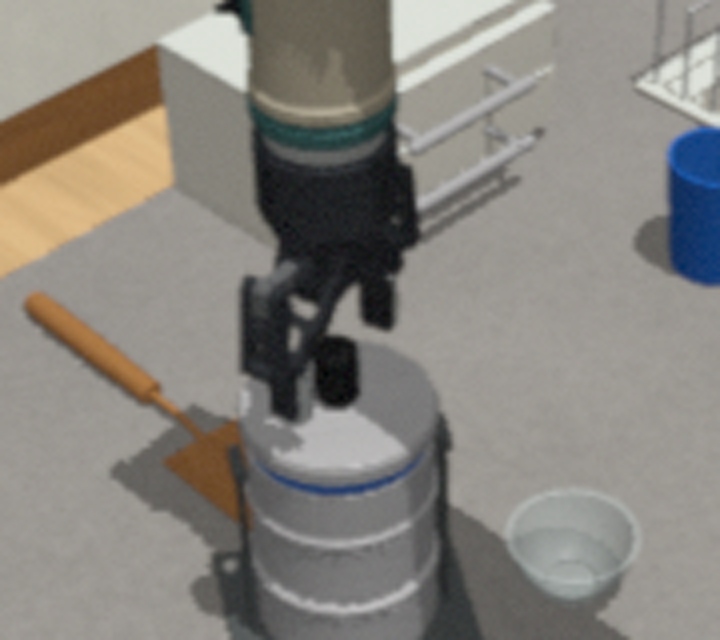

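```bash
python3 -m jog '-0.3 1.1 0 0 0 0 0.4; -0.3 1.1 0 0 0 0 0; -0.3 1.1 0 0 0 0 -0.2; -0.3 1.1 0 0 0 0 -0.2; -0.3 1.1 0 0 0 0 -0.2; -0.3 1.1 0 0 0 0 -0.2'
python3 - <<'E'
from h import *
np.set_printoptions(suppress=True,precision=2)
d=grab('side','d');e=grab('top','d')
for k in range(1):
    s=ctrl.read_state();print(s['clock'],s['eef_pos'],s['tool_rot'],s['force'],s['torque'],s['width'])
i=d['image'][170:270,210:340,::-1];cv2.imwrite('pics/side_d_crop.png',cv2.resize(i,None,fx=5,fy=5,interpolation=cv2.INTER_CUBIC))
E
```

```text
clock: 4.05
eef_pos: [520.7, 25.3, 182.3]
tool_rot: [3.142, 0.0, 0.265]
force: [0.2, 0.4, 0.1]
width: 34.5
4.15 [520.68  25.3  182.31] [ 3.14 -0.    0.26] [-0.12  0.45 -0.57] [ 0.01 -0.   -0.04] 34.347204938452975
```

View pics/side_d_crop.png

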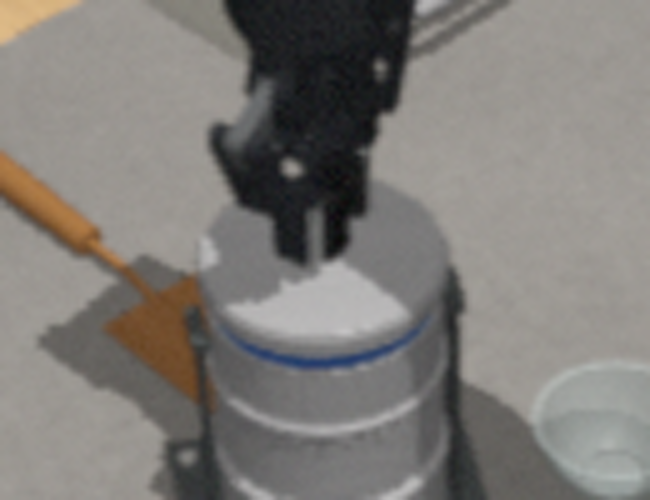

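Fingers straddle the knob with no contact at 34 mm opening. I close the rest of the way slowly.

```bash
python3 -m jog '0 0 0 0 0 0 -0.28; 0 0 0 0 0 0 -0.28; 0 0 0 0 0 0 -0.32; 0 0 0 0 0 0 -0.32'; python3 -m jog '0 0 0 0 0 0 -0.36; 0 0 0 0 0 0 -0.36; 0 0 0 0 0 0 -0.38; 0 0 0 0 0 0 -0.38'; python3 -m jog '0 0 0 0 0 0 -0.42; 0 0 0 0 0 0 -0.42; 0 0 0 0 0 0 -0.5; 0 0 0 0 0 0 -0.5'
```

```text
clock: 4.65
eef_pos: [520.7, 25.3, 182.3]
tool_rot: [-3.142, -0.0, 0.265]
force: [-0.4, 0.7, 0.0]
width: 29.2
clock: 5.15
eef_pos: [520.6, 25.7, 182.3]
tool_rot: [-3.141, 0.0, 0.265]
force: [-1.4, 2.0, 0.3]
width: 26.4
clock: 5.65
eef_pos: [520.6, 26.0, 182.5]
tool_rot: [-3.141, -0.0, 0.265]
force: [-2.4, 4.0, 4.3]
width: 24.6
```

```bash
python3 -m jog '-0.2 -0.3 0 0 0 0 -0.6; -0.4 -0.6 0 0 0 0 -0.8; -0.4 -0.6 0 0 0 0 -1; -0.4 -0.6 0 0 0 0 -1'; python3 -m jog '0 0 0 0 0 0 -1; 0 0 0 0 0 0 -1'
```

```text
clock: 6.15
eef_pos: [520.5, 25.9, 182.5]
tool_rot: [-3.142, -0.001, 0.265]
force: [-1.1, 4.2, 4.3]
width: 24.4
clock: 6.4
eef_pos: [520.5, 26.0, 182.5]
tool_rot: [3.142, -0.001, 0.265]
force: [-0.4, 4.2, 4.0]
width: 24.6
```

```bash
python3 -m jog '0 -0.2 0.2 0 0 0 -1; 0 -0.2 0.4 0 0 0 -1; 0 -0.2 0.6 0 0 0 -1; 0 -0.2 0.6 0 0 0 -1'; python3 -m jog '0 0 0.2 0 0 0 -1; 0 0 0.4 0 0 0 -1; 0 0 0.6 0 0 0 -1; 0 0 0.6 0 0 0 -1'
```

```text
clock: 6.9
eef_pos: [520.5, 25.9, 182.3]
tool_rot: [3.141, -0.001, 0.265]
force: [-1.3, 4.1, 8.5]
width: 24.7
clock: 7.4
eef_pos: [520.5, 25.9, 182.1]
tool_rot: [3.141, -0.001, 0.265]
force: [-2.8, 4.7, 12.1]
width: 24.5
```

```bash
python3 -m jog '0 0 0.2 0 0 0 -1; 0 0 0.4 0 0 0 -1; 0 0 0.6 0 0 0 -1; 0 0 0.6 0 0 0 -1'; python3 -m jog '0 0 0.2 0 0 0 -1; 0 0 0.4 0 0 0 -1; 0 0 0.6 0 0 0 -1; 0 0 0.6 0 0 0 -1'; python3 -m jog '0 0 0.2 0 0 0 -1; 0 0 0.4 0 0 0 -1; 0 0 0.6 0 0 0 -1; 0 0 0.6 0 0 0 -1'
```

```text
clock: 7.9
eef_pos: [520.5, 25.9, 181.7]
tool_rot: [3.141, -0.001, 0.265]
force: [-3.5, 5.1, 13.3]
width: 24.4
clock: 8.4
eef_pos: [520.5, 25.9, 181.2]
tool_rot: [3.141, -0.001, 0.265]
force: [-2.0, 4.0, 15.2]
width: 24.2
clock: 8.9
eef_pos: [520.6, 25.9, 180.7]
tool_rot: [3.141, -0.002, 0.265]
force: [-2.5, 4.4, 15.2]
width: 24.5
```

```bash
python3 -m jog '0 0 0.2 0 0 0 -1; 0 0 0.4 0 0 0 -1; 0 0 0.6 0 0 0 -1; 0 0 0.8 0 0 0 -1; 0 0 0.8 0 0 0 -1'; python3 -m jog '0 0 0.2 0 0 0 -1; 0 0 0.4 0 0 0 -1; 0 0 0.6 0 0 0 -1; 0 0 0.8 0 0 0 -1;  0 0 0.8 0 0 0 -1'
```

```text
clock: 9.52
eef_pos: [520.6, 26.0, 179.8]
tool_rot: [3.141, -0.002, 0.265]
force: [-2.5, 3.4, 14.8]
width: 24.9
clock: 10.15
eef_pos: [520.5, 25.9, 178.8]
tool_rot: [3.141, -0.001, 0.265]
force: [-2.0, 3.6, 12.2]
width: 24.3
```

```bash
python3 -m jog '0 0 0.2 0 0 0 -1; 0 0 0.4 0 0 0 -1; 0 0 0.6 0 0 0 -1; 0 0 0.6 0 0 0 -1'
```

```text
clock: 10.65
eef_pos: [520.5, 25.9, 177.9]
tool_rot: [3.141, -0.001, 0.265]
force: [-2.1, 4.0, 9.4]
width: 25.0
```

Force is falling, so the snap is close. Smaller steps now.

```bash
python3 -m jog '0 0 0.1 0 0 0 -1; 0 0 0.2 0 0 0 -1; 0 0 0.3 0 0 0 -1; 0 0 0.3 0 0 0 -1'
```

```text
clock: 11.15
eef_pos: [520.5, 25.9, 177.4]
tool_rot: [3.141, -0.001, 0.265]
force: [-1.4, 4.8, 7.8]
width: 24.3
```

```bash
python3 -m jog '0 0 0.1 0 0 0 -1; 0 0 0.2 0 0 0 -1; 0 0 0.3 0 0 0 -1; 0 0 0.3 0 0 0 -1'
```

```text
clock: 11.65
eef_pos: [520.5, 25.9, 177.0]
tool_rot: [3.141, -0.001, 0.265]
force: [0.2, 4.6, 7.1]
width: 24.7
```

```bash
python3 -m jog '0 0 0.1 0 0 0 -1; 0 0 0.2 0 0 0 -1; 0 0 0.3 0 0 0 -1; 0 0 0.3 0 0 0 -1'
```

```text
clock: 12.15
eef_pos: [520.5, 26.0, 176.6]
tool_rot: [3.141, -0.001, 0.265]
force: [-0.7, 4.9, 6.7]
width: 24.6
```

```bash
python3 -m jog '0 0 0.1 0 0 0 -1; 0 0 0.2 0 0 0 -1; 0 0 0.3 0 0 0 -1; 0 0 0.3 0 0 0 -1'
```

```text
clock: 12.65
eef_pos: [520.5, 25.9, 176.3]
tool_rot: [3.141, -0.001, 0.265]
force: [-0.7, 4.3, 6.2]
width: 24.4
```

```bash
python3 -m jog '0 0 0.1 0 0 0 -1; 0 0 0.2 0 0 0 -1; 0 0 0.3 0 0 0 -1; 0 0 0.3 0 0 0 -1'
```

```text
clock: 13.15
eef_pos: [520.5, 26.0, 176.2]
tool_rot: [3.141, -0.001, 0.265]
force: [-1.0, 4.7, 7.4]
width: 24.5
```

```bash
python3 -m jog '0 0 0.1 0 0 0 -1; 0 0 0.2 0 0 0 -1; 0 0 0.3 0 0 0 -1; 0 0 0.3 0 0 0 -1'
```

```text
clock: 13.65
eef_pos: [520.5, 25.9, 176.1]
tool_rot: [3.141, -0.001, 0.265]
force: [-1.8, 4.9, 10.2]
width: 24.5
```

Force is now rising with almost no travel, so the lid is on its stop. I press on to about 20 N to confirm.

```bash
python3 -m jog '0 0 0.15 0 0 0 -1; 0 0 0.3 0 0 0 -1; 0 0 0.45 0 0 0 -1; 0 0 0.6 0 0 0 -1; 0 0 0.6 0 0 0 -1'
```

```text
clock: 14.28
eef_pos: [520.5, 25.9, 175.9]
tool_rot: [3.141, -0.001, 0.265]
force: [-2.4, 4.4, 14.7]
width: 24.7
```

```bash
python3 -m jog '0 0 0.15 0 0 0 -1; 0 0 0.3 0 0 0 -1; 0 0 0.45 0 0 0 -1; 0 0 0.6 0 0 0 -1; 0 0 0.6 0 0 0 -1'
python3 - <<'E'
from h import *
d=grab('side','e')
i=d['image'][170:270,210:340,::-1];cv2.imwrite('pics/side_e_crop.png',cv2.resize(i,None,fx=5,fy=5,interpolation=cv2.INTER_CUBIC))
E
```

```text
clock: 14.9
eef_pos: [520.6, 26.0, 175.8]
tool_rot: [3.141, -0.002, 0.265]
force: [-3.9, 3.9, 17.8]
width: 24.2
```

View pics/side_e_crop.png

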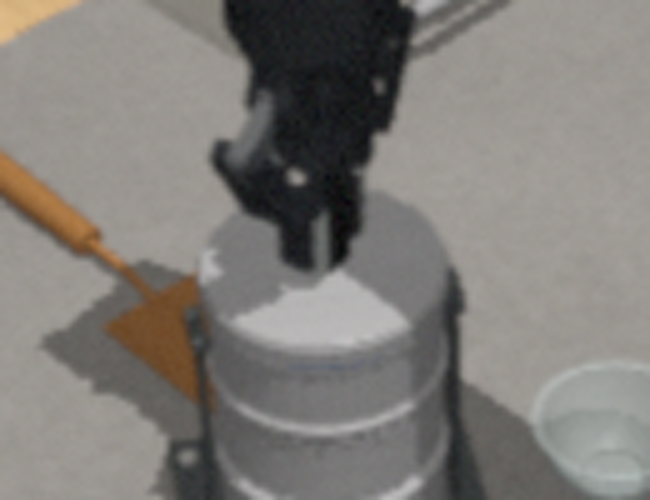

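The blue seal is gone apart from a faint line at crop (320,365), so the lid is home. Now I ease the press off smoothly and move into the pull.

```bash
python3 -m jog '0 0 -0.2 0 0 0 -1; 0 0 -0.4 0 0 0 -1; 0 0 -0.6 0 0 0 -1; 0 0 -0.8 0 0 0 -1; 0 0 -1.0 0 0 0 -1; 0 0 -1.2 0 0 0 -1; 0 0 -1.2 0 0 0 -1'
```

```text
clock: 15.82
eef_pos: [520.5, 26.0, 176.1]
tool_rot: [3.141, -0.001, 0.265]
force: [-2.6, 4.7, 10.7]
width: 24.2
```

```bash
python3 -m jog '0 0 -0.2 0 0 0 -1; 0 0 -0.4 0 0 0 -1; 0 0 -0.6 0 0 0 -1; 0 0 -0.8 0 0 0 -1; 0 0 -1.0 0 0 0 -1; 0 0 -1.0 0 0 0 -1'
```

```text
clock: 16.58
eef_pos: [520.5, 25.9, 176.4]
tool_rot: [3.141, -0.001, 0.265]
force: [1.1, 4.4, 4.2]
width: 24.2
```

```bash
python3 -m jog '0 0 -0.15 0 0 0 -1; 0 0 -0.3 0 0 0 -1; 0 0 -0.45 0 0 0 -1; 0 0 -0.6 0 0 0 -1; 0 0 -0.75 0 0 0 -1; 0 0 -0.9 0 0 0 -1; 0 0 -1.05 0 0 0 -1; 0 0 -1.2 0 0 0 -1'
```

```text
clock: 17.58
eef_pos: [520.4, 25.9, 176.8]
tool_rot: [3.141, -0.0, 0.265]
force: [4.5, 4.0, -5.0]
width: 24.4
```

```bash
python3 -m jog '0 0 -0.1 0 0 0 -1; 0 0 -0.2 0 0 0 -1; 0 0 -0.3 0 0 0 -1; 0 0 -0.4 0 0 0 -1; 0 0 -0.5 0 0 0 -1; 0 0 -0.6 0 0 0 -1; 0 0 -0.7 0 0 0 -1; 0 0 -0.7 0 0 0 -1'
```

```text
clock: 18.58
eef_pos: [520.3, 25.9, 177.0]
tool_rot: [3.142, 0.0, 0.265]
force: [5.6, 4.5, -9.3]
width: 24.7
```

```bash
python3 -m jog '0 0 -0.1 0 0 0 -1; 0 0 -0.2 0 0 0 -1; 0 0 -0.3 0 0 0 -1; 0 0 -0.4 0 0 0 -1; 0 0 -0.4 0 0 0 -1'
```

```text
clock: 19.2
eef_pos: [520.3, 25.9, 177.1]
tool_rot: [-3.142, 0.0, 0.265]
force: [6.5, 3.6, -11.7]
width: 24.5
```

```bash
python3 -m jog '0 0 0 0 0 0 -1; 0 0 0 0 0 0 -1; 0 0 0 0 0 0 -1'; python3 -m jog '0 0 0 0 0 0 -1; 0 0 0 0 0 0 -1'
```

```text
clock: 19.58
eef_pos: [520.3, 25.9, 177.1]
tool_rot: [-3.142, 0.0, 0.265]
force: [5.9, 4.1, -12.1]
width: 24.4
clock: 19.82
eef_pos: [520.4, 25.9, 177.1]
tool_rot: [-3.142, 0.0, 0.265]
force: [6.1, 4.5, -12.4]
width: 24.7
```

```bash
python3 -m jog '0 0 0 0 0 0 -1; 0 0 0 0 0 0 -1; 0 0 0 0 0 0 -1; 0 0 0 0 0 0 -1; 0 0 0 0 0 0 -1'
python3 - <<'E'
from h import *
d=grab('side','f')
i=d['image'][170:270,210:340,::-1];cv2.imwrite('pics/side_f_crop.png',cv2.resize(i,None,fx=5,fy=5,interpolation=cv2.INTER_CUBIC))
E
```

```text
clock: 20.45
eef_pos: [520.3, 25.9, 177.1]
tool_rot: [-3.142, 0.0, 0.265]
force: [6.1, 4.1, -11.7]
width: 24.1
```

View pics/side_f_crop.png

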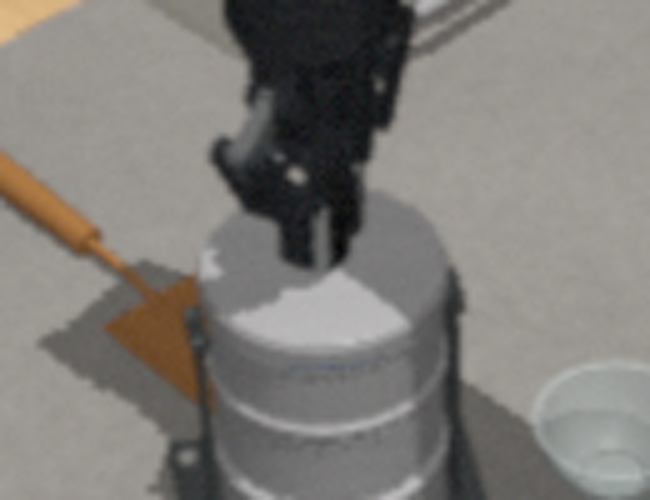

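The pull held at about 12 N for over a second and the seal is still closed. Now I ease off.

```bash
python3 -m jog '0 0 0.1 0 0 0 -1; 0 0 0.2 0 0 0 -1; 0 0 0.35 0 0 0 -1; 0 0 0.5 0 0 0 -1; 0 0 0.65 0 0 0 -1; 0 0 0.8 0 0 0 -1; 0 0 0.95 0 0 0 -1; 0 0 1.1 0 0 0 -1'
```

```text
clock: 21.5
eef_pos: [520.4, 25.9, 176.8]
tool_rot: [3.142, -0.0, 0.265]
force: [3.7, 4.0, -3.7]
width: 24.1
```

```bash
python3 -m jog '0 0 0.15 0 0 0 -1; 0 0 0.3 0 0 0 -1; 0 0 0.45 0 0 0 -1; 0 0 0.6 0 0 0 -1; 0 0 0.75 0 0 0 -1; 0 0 0.9 0 0 0 -1; 0 0 1.05 0 0 0 -1; 0 0 1.05 0 0 0 -1'
```

```text
clock: 22.5
eef_pos: [520.4, 25.9, 176.6]
tool_rot: [3.141, -0.001, 0.265]
force: [2.6, 4.0, -0.6]
width: 24.4
```

```bash
python3 -m jog '0 0 0.15 0 0 0 -1; 0 0 0.3 0 0 0 -1; 0 0 0.45 0 0 0 -1; 0 0 0.6 0 0 0 -1; 0 0 0.75 0 0 0 -1; 0 0 0.9 0 0 0 -1; 0 0 1 0 0 0 -1; 0 0 1 0 0 0 -1'; python3 -m jog '0 0 0 0 0 0 -0.8; 0 0 0 0 0 0 -0.6;0 0 0 0 0 0 -0.5;0 0 0 0 0 0 -0.5'
```

```text
clock: 23.5
eef_pos: [520.4, 26.0, 176.2]
tool_rot: [3.141, -0.001, 0.265]
force: [3.3, 4.0, 7.5]
width: 24.6
clock: 24.0
eef_pos: [520.4, 26.0, 176.2]
tool_rot: [3.141, -0.001, 0.265]
force: [0.5, 4.1, 7.9]
width: 24.4
```

```bash
python3 -m jog '0 0 0 0 0 0 -0.46; 0 0 0 0 0 0 -0.43;0 0 0 0 0 0 -0.43'; python3 -m jog '0 0 0 0 0 0 -0.41;0 0 0 0 0 0 -0.39;0 0 0 0 0 0 -0.39';  python3 -m jog '0 0 0 0 0 0 -0.37;0 0 0 0 0 0 -0.35;0 0 0 0 0 0 -0.33;0 0 0 0 0 0 -0.3; 0 0 0 0 0 0 -0.3'
```

```text
clock: 24.38
eef_pos: [520.4, 26.0, 176.2]
tool_rot: [3.141, -0.001, 0.265]
force: [1.4, 4.2, 7.1]
width: 24.6
clock: 24.75
eef_pos: [518.5, 25.4, 174.9]
tool_rot: [-3.141, 0.003, 0.264]
force: [-0.1, 2.4, 0.7]
width: 25.8
clock: 25.38
eef_pos: [520.1, 25.9, 175.5]
tool_rot: [3.141, 0.0, 0.265]
force: [0.1, 0.5, -0.7]
width: 29.8
```

Released with only a small relaxation. I open fully and retreat straight up.

```bash
python3 -m jog '0 0 -1 0 0 0 -0.1; 0 0 -2 0 0 0 0.2; 0 0 -3 0 0 0 0.5; 0 0 -4 0 0 0 0.7; 0 0 -8 0 0 0 0.7; 0 0 -20 0 0 0 0.7; 0 0 -40 0 0 0 0.7; 0 0 -65 0 0 0 0.7'; python3 -m jog '0 0 -40 0 0 0 0.7; 0 0 -80 0 0 0 0.7; 0 0 -100 0 0 0 0.7; 0 0 -100 0 0 0 0.7; 0 0 -100 0 0 0 0.7'
python3 - <<'E'
from h import *
np.set_printoptions(suppress=True,precision=1)
d=grab('side','g');e=grab('top','g')
s=ctrl.read_state();print(s['clock'],s['eef_pos'],s['force'],s['width'],abs(s['qd']).max())
i=d['image'][170:300,180:345,::-1];cv2.imwrite('pics/side_g_crop.png',cv2.resize(i,None,fx=4.5,fy=4.5,interpolation=cv2.INTER_CUBIC))
P=pts(d);print([P[v,u] for v,u in((230,262),(231,274),(230,286))])
P=pts(dict(np.load('pics/side_a.npz')));print([P[v,u] for v,u in((228,262),(229,274),(228,286))])
a=dict(np.load('pics/side_a.npz'))['image'].astype(int);print('diff px ramekin',abs(a-d['image'])[240:275,315:352].mean())
E
```

```text
clock: 26.38
eef_pos: [519.9, 26.0, 241.6]
tool_rot: [-3.142, 0.0, 0.265]
force: [0.4, -0.7, -0.5]
width: 72.5
clock: 27.0
eef_pos: [519.4, 25.9, 339.8]
tool_rot: [-3.141, 0.001, 0.265]
force: [0.1, 0.3, -0.9]
width: 72.3
27.1 [519.3  25.9 339.4] [ 0.4 -0.3  0.3] 72.6344436086323 0.006016147547967144
[array([522.3,  63.2, 165.4]), array([499.8,  47.6, 166.5]), array([481.4,  28.1, 168.4])]
[array([520. ,  64.7, 173.9]), array([498.5,  48.4, 173.8]), array([480.8,  28.5, 175. ])]
diff px ramekin 5.221621621621622
```

View pics/side_g_crop.png

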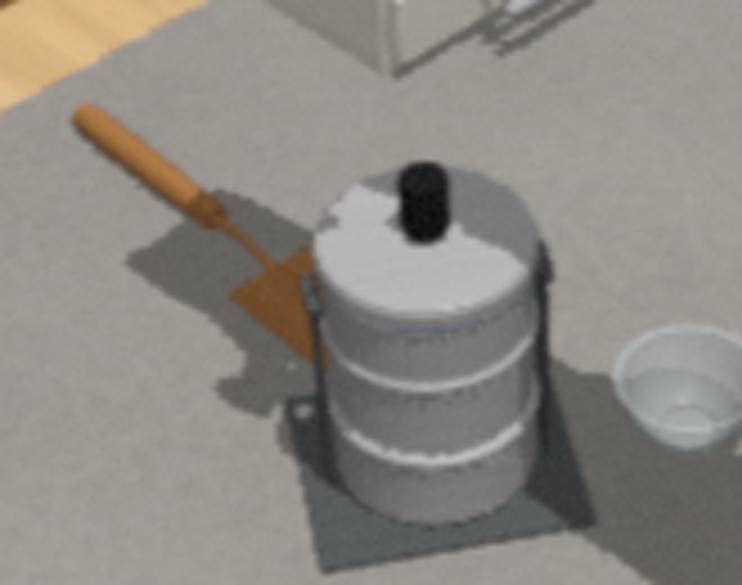

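View pics/side_g.png

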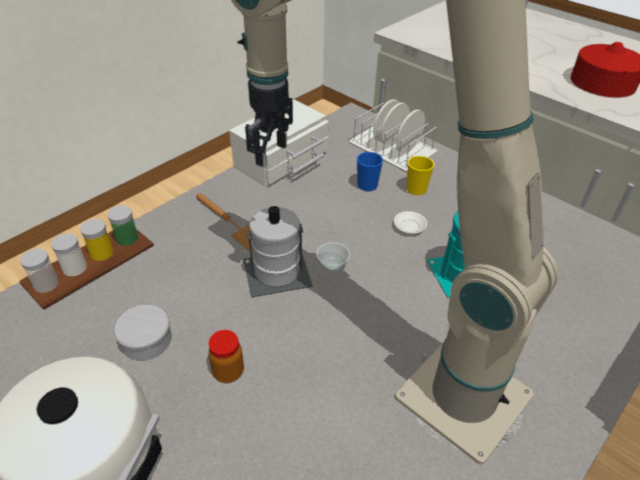

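In the side view the lid is shut, with no blue band left under the rim. The ramekin (333,257), cup (369,171), saucer (410,223), jar (226,356) and spare container (143,331) are at their earlier pixels. The spatula handle end (200,198) is too. The gripper is clear above the stack, so I hand in.

```bash
python3 -c "
from cell import ctrl
print(ctrl.finish_job())"
```

```text
the job is handed in; nothing more can be done
None
```

The lid is pressed home, the pull test held, and the job is handed in at about 27 s of the 67 s allowed. No verdict is reported, so what follows rests on my own readings.

- **Press:** I gripped the knob and pressed down slowly. The force peaked at about 15 N, fell to about 6 N at the snap, then rose with almost no travel. I went to about 18 N on the stop to be sure.
- **Pull:** I eased over into a smooth upward pull and kept it at 11.7–12.4 N for about 1.25 s. I then eased off to a light press of about 7 N and opened the fingers slowly, so the release could not snatch the knob upward. Then I backed straight up, clear of the stack.
- **Last checks:** The blue seal no longer shows beyond a faint line. The lid's face measured about 7–8 mm lower than at the start, where 3.7–6.7 mm was expected; the depth readings are only good to a couple of millimetres. In the side view all six loose things looked unmoved by eye. The wrist force read about zero after I let go.
- **Oddities:** While gripping there was a steady sideways force of about 4 N, rising to about 6 N in x during the pull. When the grip came free, the tool relaxed by about 2 mm.
- **Not measured:** I had no direct reading of the knob's movement on its rubber foot. The force sensor's z reading was my only measure of the pull.

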